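# Present a reagent bottle's barcode to the scanner

### The job

Take the smallest of the three screw-capped reagent bottles, stand it upright in the middle of the round pad of the barcode scanner and turn it so that its barcode faces the scanner's window. Do not disturb the other two bottles.

Things in the scene. Friction and masses are not known exactly. Their poses are not given: they have to be found in the camera images.
- small_bottle: Smallest of three alike reagent bottles, loose: 48 mm diameter, 105 mm high over its 27 mm screw cap (cap from 89 mm up), about 110 g. Origin: centre of underside, z up. Barcode (black upright bars on white, 35 mm wide, 22 to 58 mm up) on the side its own -x axis points to, at first roughly towards the robot; a black pen stroke on the cap's top runs from near the centre towards it.
- scanner: Fixed barcode scanner: grey block 60 deep, 90 wide, 82 mm high with a dark window in its front face; before it a flat rimless round pad, 84 mm diameter, top 4 mm up, joined to the block by a 3 mm thick strip. Origin on the worktop under the window's face; x points out of the window to the pad, whose centre is at x = 95 mm, y = 0; z up.
- middle_bottle: Bystander bottle of the same shape, 58 mm in diameter, 125 mm high. Origin at the centre of its underside. Loose.
- large_bottle: Bystander bottle of the same shape, 62 mm in diameter, 146 mm high. Origin at the centre of its underside. Loose.
Things that resemble listed ones, but are neither listed nor needed, are in the scene too. Leave any yellow look-alike of the small_bottle alone.

How it is judged:
By the outcome, as a careful person would: the job done as asked, in the order asked, and still so for the second after the job is handed in, with the robot touching nothing.
It also fails if it takes over 35 s, if anything falls off the work surface, if the arm or the gripper's body presses on something with over 40 N, if the wrist force passes 120 N, or if a joint passes its speed limit or range.

### The arm

A 6-joint arm with a two-finger parallel gripper is mounted at the origin on a cart in front of the work surface, level with it; the furniture and walls round the work are solid. World frame = base frame: x ahead of the robot, y to its left, z up, the work surface at z = 0. Lengths are in mm, angles in rad, forces in N, time in s.
With the tool pointing down it reaches from about 350 to 875 mm from the base axis. Payload 4.2 kg.
Tool frame: the origin (TCP) lies midway between the tips of the shut fingers; the grasp point (between the pads) lies 19 mm behind it; z points along the fingers, y is the line along which they close (so a half turn about z gives the same grasp; the last joint's range is limited). The gripper opens to 85 mm and grips with 20 to 120 N. Pads are 22 mm wide; open, the fingers measure 114 mm over their backs; the gripper's body (76 mm by 85 mm) begins 54 mm behind the grasp point. The pads swing forward as they close: fully open they stand 13 mm farther back than shut.
Start: joints at [0.259, 0.385, 0.008, 0, -1.194, -0.259], TCP at [624.979, 0.025, 231.312] pointing down, gripper open.
Joint ranges: [-3.14, 3.14], [-1.21, 2.06], [-1.07, 1.41], [-3.16, 2.05], [-2.99, -0.16], [-3.1, 3.1]. Speed limits (rad/s): [2.79, 2.79, 3.14, 3.14, 3.14, 3.14].

### API

Orientations are given as a unit quaternion [x, y, z, w].
In Python, from bench import arm gives the robot as it stands.
- The arm moves only by the tool send_rows, never from a script. Its argument "targets" is a list of rows, each an object of numbers: "gripper": the gripper command: -1 is fully open, 1 is shut, values between are in proportion; "x", "y", "z": the shift along the tool's x, y, z in cm; "ax", "ay", "az": the turn, a rotation vector about the tool's x, y, z in degrees. A call has 1 to 5 rows; each row shifts and turns the commanded pose from where the row before left it, along the tool's axes as they then stand; what a row does not reach is not made up. A row lasts 1/12 s, in which the tool goes at most 41.7 mm and 7.16 degrees, less where a joint would pass 70% of its speed; a pose out of reach is approached as far as the arm can. A call is refused whole if a number of a shift passes 4.17 or a number of a turn 7.16, either way. A call with a gripper value outside its range is refused whole. The fingers move at their own pace and stop on an object; the grip force is fixed at half the most. Time passes only in rows, so rows that do not move let the fingers close. It gives the time, the measured TCP pose, the force, the opening and the grip force at its end, in the units of the state.
- arm.read_state(): the state, without advancing time (a new reading comes with each control period).
- arm.get_image(name): name is "scene" or "side" or "wrist"; returns (picture, depth): 420x560x3 uint8, red, green, blue; 420x560 float32, mm along the optical axis (not along the pixel's ray), 0 where there is no reading.
- arm.camera_model(name): a dict with "fx", "fy", "cx", "cy" (pixels), "distortion" ([k1, k2, p1, p2, k3] as OpenCV has them; the pictures are not rectified), "cam_to_world" (4x4, takes a point from camera to world coordinates). Camera axes: x right, y down, z forward; pixel columns grow to the right and rows downward; lengths in mm; the calibration is good to about 2 mm. A picture is of the moment at which its call begins: read the wrist's pose just before it. camera_model takes no time and is no camera call; for the wrist camera it gives the pose at the moment of the call.
- arm.job_done(): hands the job in; it is judged then, once.
Trained networks look in the newest picture that a camera, given by its name, has taken for a name from the list of things; names that differ only in an ending like _2 or _b are one class to them, and where a whole thing is asked for, a point or a joint stands for the part that bears it (a point fixed in the world has none). Each returns a list of dicts, best first, with "score" (0 to 1); they miss things now and then, are a little off and sometimes report something else, mostly with a low value. They report only what shows in the picture. A call takes as long as a camera call. They do not tell look-alikes from the thing itself.
- arm.boxes_of(camera, thing): "rect" ([left, top, width, height] in pixels, round what is visible of it).
The state is a dict: "clock": time; "joints": joint angles; "joint_vel": joint speeds; "joint_efforts": joint torques, N m; "position": TCP position; "ee_rot": TCP orientation; "contact_force": force on the tool from outside, world axes, zero at the start; "wrist_torque": the same for the moment, N m; "gripper_width": finger opening in mm; "grasp_force": force on a finger pad.
Only numpy, scipy, OpenCV 4.12 (cv2) and the standard library are available. Lean on these libraries where they do the work, as an engineer would, in place of code of your own. Each camera call takes 0.05 s, during which the arm holds its last target. There are 200 camera calls.

## Working session

There is one attempt and no reset: what is moved stays moved. The work goes in short steps, Python scripts to look and compute and a tool call to move; the robot and the scene stay as the last step left them, time stands still between calls to the robot, and variables do not carry over. Pictures are saved under pics/ and viewed, at most 10 in all, crops included, and the job is handed in when it is done.

Besides the shell and the picture viewer there is one more tool, called after ">>>" by a JSON object that holds its "op" and its "data". send_rows: Moves the arm, as the interface text tells. Its arguments: {"type":"object","properties":{"targets":{"type":"array"}},"required":["targets"]}

```bash
mkdir -p pics
cat > h.py <<'E'
import numpy as np, cv2
from bench import arm
def grab(n):
    m=arm.camera_model(n); im,d=arm.get_image(n); return im,d,m
def w(m,d,pts):
    pts=np.array(pts,float).reshape(-1,2)
    K=np.array([[m['fx'],0,m['cx']],[0,m['fy'],m['cy']],[0,0,1]])
    u=cv2.undistortPoints(pts[:,None],K,np.array(m['distortion']))[:,0]
    z=np.array([d[int(round(v)),int(round(x))] for x,v in pts])
    p=np.c_[u*z[:,None],z,np.ones(len(z))]
    return (p@np.array(m['cam_to_world']).T)[:,:3]
def cloud(m,d):
    K=np.array([[m['fx'],0,m['cx']],[0,m['fy'],m['cy']],[0,0,1]])
    v,u=np.mgrid[:420,:560]
    q=cv2.undistortPoints(np.c_[u.ravel(),v.ravel()].astype(float)[:,None],K,np.array(m['distortion']))[:,0]
    z=d.ravel()
    p=np.c_[q*z[:,None],z,np.ones(z.size)]@np.array(m['cam_to_world']).T
    return p[:,:3].reshape(420,560,3)
def save(n,im): cv2.imwrite('pics/'+n,cv2.cvtColor(im,cv2.COLOR_RGB2BGR))
E
python3 - <<'E'
from h import *
for n in('scene','side'):
    im,d,m=grab(n); save(n+'1.png',im); np.save(n+'_c.npy',cloud(m,d))
    for t in('small_bottle','scanner','middle_bottle','large_bottle'):
        for b in arm.boxes_of(n,t):
            r=b['rect'];c=(r[0]+r[2]/2,r[1]+r[3]/2)
            print(n,t,round(b['score'],2),np.round(r),np.round(w(m,d,[c])[0]))
E
```

```text
scene small_bottle 0.87 [342. 186.  21.  43.] [ 578. -149.   61.]
scene small_bottle 0.76 [280. 190.  24.  34.] [420. -94. 105.]
scene small_bottle 0.61 [234. 184.  21.  44.] [442.  66.  59.]
scene small_bottle 0.57 [280. 208.  22.  52.] [ 391. -111.   60.]
scene scanner 0.65 [330. 226. 101.  60.] [ 513. -257.   -1.]
scene middle_bottle 0.71 [254. 154.  22.  53.] [587. 120.  69.]
scene large_bottle 0.97 [185. 150.  26.  60.] [453. 232.  86.]
side small_bottle 0.78 [312. 147.  22.  49.] [535. 663. 523.]
side small_bottle 0.76 [298. 192.  26.  54.] [464. 105.  71.]
side small_bottle 0.73 [282. 161.  23.  50.] [487. -16.  63.]
side small_bottle 0.6 [234. 143.  19.  48.] [ 597. -112.   54.]
side scanner 0.94 [267. 113.  37.  60.] [ 493. -293.   19.]
side large_bottle 0.8 [294. 240.  43.  85.] [476. 287. 101.]
```

Run:
```python
import cv2
a=cv2.imread('pics/scene1.png')[120:320,150:450];b=cv2.imread('pics/side1.png')[90:340,180:400]
cv2.imwrite('pics/sceneL.png',cv2.resize(a,None,fx=2.6,fy=2.6,interpolation=2));cv2.imwrite('pics/sideL.png',cv2.resize(b,None,fx=2.4,fy=2.4,interpolation=2))
```

```text
(no output)
```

View pics/sceneL.png

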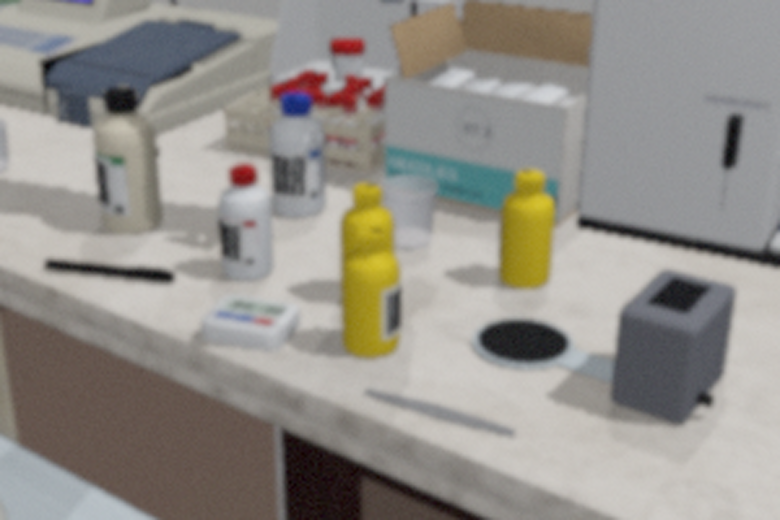

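View pics/sideL.png

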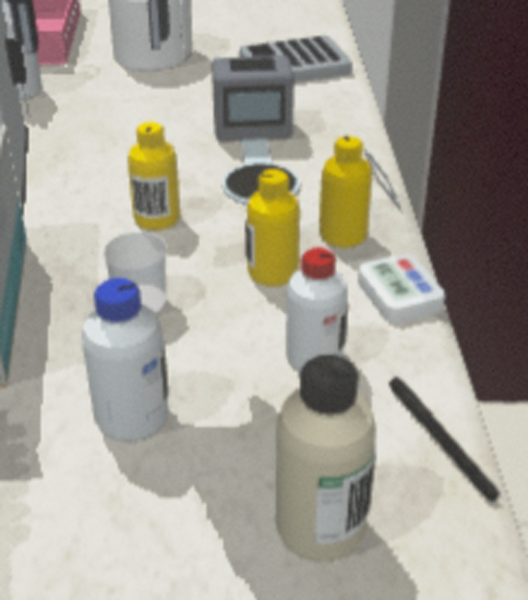

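The wanted bottle is the white one with the red cap, at scene (244,206) and side (312,217). Things that could be mistaken for it:
- three yellow look-alikes, at scene (292,230), (292,200) and (352,212)
- the blue-capped middle bottle, at (264,178)
- the beige large bottle, at (199,182)

I'll measure it and take a close crop.

Run:
```python
from h import *
from scipy.optimize import least_squares
im,d,m=grab('wrist'); save('wrist1.png',im)
s=cv2.imread('pics/side1.png')[180:260,290:345]; e=cv2.imread('pics/scene1.png')[170:240,215:270]
f=lambda x:cv2.resize(x,(300,400),interpolation=2)
cv2.imwrite('pics/close.png',np.hstack([f(s),f(e),cv2.resize(cv2.imread('pics/wrist1.png'),None,fx=.357,fy=.952)[:400,:200]]))
st=arm.read_state();print(st['clock'],np.round(st['position'],1),np.round(st['ee_rot'],3),st['gripper_width'])
A={n:np.load(n+'_c.npy') for n in('scene','side')}
I={n:cv2.cvtColor(cv2.imread(f'pics/{n}1.png'),cv2.COLOR_BGR2HSV) for n in A}
def circ(p,r):
    return least_squares(lambda c:np.hypot(p[:,0]-c[0],p[:,1]-c[1])-r,p[:,:2].mean(0),loss='soft_l1').x
for n,c in A.items():
    R=(c[...,2]>15)&(c[...,2]<70)&(np.hypot(c[...,0]-460,c[...,1]-85)<45)&(I[n][...,1]<90)
    p=c[R]; print(n,'bottle',len(p),circ(p,24).round(1))
    R=(c[...,2]>80)&(c[...,2]<115)&(np.hypot(c[...,0]-460,c[...,1]-85)<45); p=c[R]
    print(' cap',p.min(0).round(),p.max(0).round(),np.median(p,0).round())
    Y=(I[n][...,1]>150)&(I[n][...,0]>20)&(I[n][...,0]<32)&(c[...,2]>15)&(c[...,2]<70)
    k,l,stt,cen=cv2.connectedComponentsWithStats(Y.astype(np.uint8))
    for i in range(1,k):
        if stt[i,4]>60: print(' yellow',cen[i].round(),circ(c[l==i],24).round())
    # pad dark disc
    D=(I[n][...,2]<70)&(abs(c[...,2])<15)&(abs(c[...,0]-500)<120)&(abs(c[...,1]+180)<120)
    k,l,stt,cen=cv2.connectedComponentsWithStats(D.astype(np.uint8))
    for i in range(1,k):
        if stt[i,4]>100:
            q=c[l==i]; h=cv2.minEnclosingCircle(q[:,:2].astype(np.float32)); print(' pad',stt[i,4],np.round(h[0]),round(h[1]),q.mean(0).round(1))
    B=(c[...,2]>10)&(c[...,2]<95)&(abs(c[...,0]-500)<130)&(c[...,1]<-215)&(c[...,1]>-400)&(I[n][...,1]<90)
    q=c[B]; r=cv2.minAreaRect(q[:,:2].astype(np.float32)); print(' block',len(q),r,cv2.boxPoints(r).round().tolist())
```

```text
0.55 [624.9   0.  231.3] [-0.707  0.707  0.    -0.   ] 85.52694553551883
scene bottle 418 [459.6  80.6]
 cap [441.  61.  80.] [473.  94. 106.] [452.  73.  93.]
 yellow [352. 214.] [ 600. -138.]
 yellow [289. 239.] [414. -98.]
 pad 353 [ 490. -198.] 34 [ 490.7 -197.8    3.2]
 block 2027 ((491.1649169921875, -330.2762145996094), (69.10530090332031, 92.30022430419922), 89.47796630859375) [[445.0, -364.0], [537.0, -365.0], [538.0, -296.0], [445.0, -295.0]]
side bottle 515 [459.6  82.2]
 cap [439.  71.  80.] [481. 104. 107.] [462.  91.  90.]
 yellow [248. 166.] [ 599. -137.]
 yellow [323. 177.] [414. -97.]
 yellow [295. 193.] [487. -39.]
 block 1078 ((493.4854431152344, -317.59619140625), (91.02484893798828, 60.78542709350586), 3.4559779167175293) [[446.0, -290.0], [450.0, -351.0], [541.0, -345.0], [537.0, -285.0]]
```

View pics/close.png

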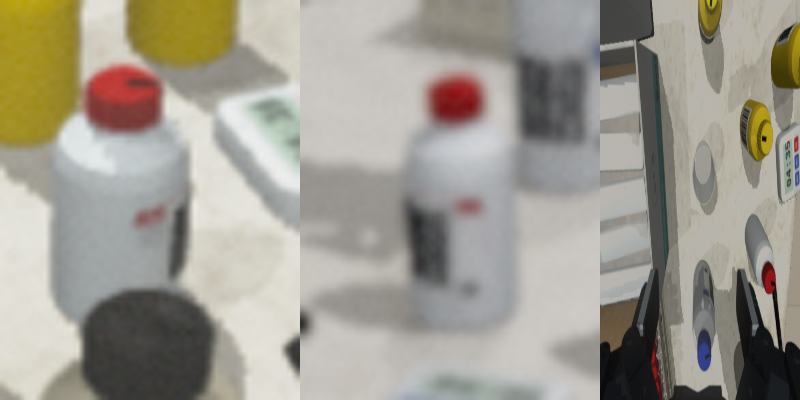

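View pics/wrist1.png

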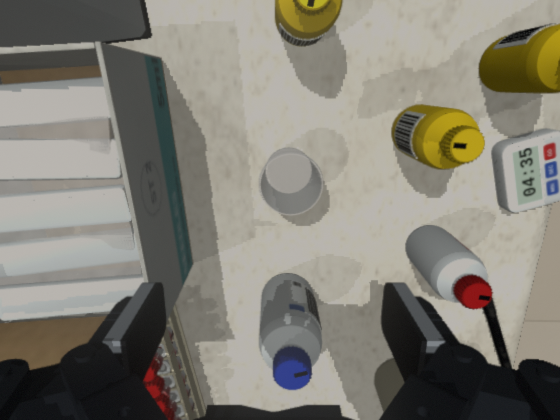

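The close crop confirms the choice: white body, red cap with a pen stroke, and a barcode towards the robot. In the wrist picture the cap is at (472,292), with its stroke pointing right (about -x). Next I'll move above it for a closer look.

>>> {"op": "send_rows", "data": {"targets": [{"y": 4.1, "x": -0.5}, {"y": 4.1, "x": -0.5}, {"y": 4.1, "x": -0.5}, {"y": 4.1, "x": -0.5}, {"gripper": -1}]}}

```text
$.targets[0]: bad value
```

Run:
```python
from h import *
st=arm.read_state();print(st['clock'],np.round(st['position'],1),np.round(st['ee_rot'],3))
im,d,m=grab('wrist'); c=cloud(m,d); np.save('w2.npy',c); save('w2.png',im)
h=cv2.cvtColor(im,cv2.COLOR_RGB2HSV)
near=np.hypot(c[...,0]-460,c[...,1]-81)<25
top=near&(c[...,2]>101)&(c[...,2]<110)
p=c[top]; print('top',len(p),p.mean(0).round(1), cv2.minEnclosingCircle(p[:,:2].astype(np.float32)))
b=top&(h[...,2]<90); q=c[b]; print('stroke',len(q),q.mean(0).round(1))
if len(q)>5:
    x,y=q[:,:2].T; _,_,V=np.linalg.svd(q[:,:2]-q[:,:2].mean(0)); print('dir',V[0],np.degrees(np.arctan2(V[0][1],V[0][0])))
    ctr=np.array(cv2.minEnclosingCircle(p[:,:2].astype(np.float32))[0]); e=q.mean(0)[:2]-ctr; print('from ctr',e,np.degrees(np.arctan2(e[1],e[0])))
```

```text
0.55 [624.9   0.  231.3] [-0.707  0.707  0.    -0.   ]
top 728 [460.9  80.  104.4] ((459.79150390625, 80.9872817993164), 13.376280784606934)
stroke 115 [461.7  79.5 103.5]
dir [ 0.97940127 -0.20192364] -11.649471064363869
from ctr [ 1.88658021 -1.45561356] -37.65241218826317
```

View pics/w2.png

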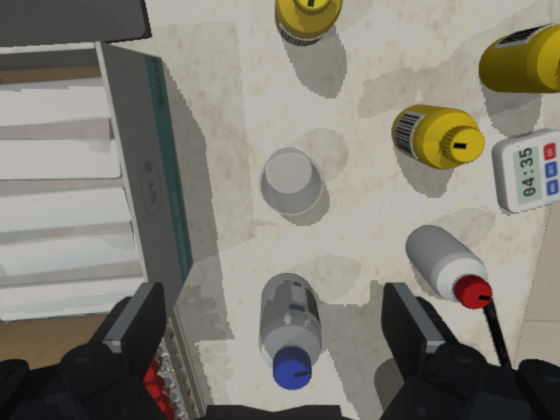

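The move was refused, probably because a row needs all seven keys, so this picture is from the start pose. It still confirms the cap centre at (460,81). Resending with complete rows.

>>> {"op": "send_rows", "data": {"targets": [{"gripper": -1, "x": -0.5, "y": 4.1, "z": 0, "ax": 0, "ay": 0, "az": 0}, {"gripper": -1, "x": -0.5, "y": 4.1, "z": 0, "ax": 0, "ay": 0, "az": 0}, {"gripper": -1, "x": -0.5, "y": 4.1, "z": 0, "ax": 0, "ay": 0, "az": 0}, {"gripper": -1, "x": -0.5, "y": 4.1, "z": 0, "ax": 0, "ay": 0, "az": 0}, {"gripper": -1, "x": 0, "y": 0, "z": 0, "ax": 0, "ay": 0, "az": 0}]}}

```text
clock: 1.02
position: [453.0, 19.0, 230.4]
ee_rot: [0.707, -0.707, -0.002, 0.002]
contact_force: [-0.6, 0.3, -0.5]
gripper_width: 85.5
grasp_force: 0.0
```

```bash
cat > st.py <<'E'
from h import *
def stroke(cx,cy,tag,zt=105):
    st=arm.read_state();print(st['clock'],np.round(st['position'],1),np.round(st['ee_rot'],3),np.round(st['joints'],2))
    im,d,m=grab('wrist'); c=cloud(m,d); save(tag,im)
    h=cv2.cvtColor(im,cv2.COLOR_RGB2HSV)
    top=(np.hypot(c[...,0]-cx,c[...,1]-cy)<25)&(abs(c[...,2]-zt)<4)
    p=c[top]; ctr=np.array(cv2.minEnclosingCircle(p[:,:2].astype(np.float32))[0]);print('top',len(p),p.mean(0).round(1),ctr.round(1))
    q=c[top&(h[...,2]<80)]
    inn=np.hypot(*(q[:,:2]-ctr).T)<12.5; q=q[inn]
    V=np.linalg.svd(q[:,:2]-q[:,:2].mean(0))[2][0]; e=q.mean(0)[:2]-ctr; V*=np.sign(V@e)
    print('stroke',len(q),'dir',np.degrees(np.arctan2(V[1],V[0])).round(1),'from ctr',e.round(1),np.degrees(np.arctan2(e[1],e[0])).round(1))
    return im,c,h
E
python3 -c "
from st import *
stroke(460,81,'w3.png')"
```

```text
1.0167 [453.   19.  230.4] [ 0.707 -0.707 -0.002  0.002] [ 0.4   0.09 -0.39 -0.   -1.1  -0.4 ]
top 716 [459.2  80.  104.3] [459.2  81.2]
stroke 41 dir 168.6 from ctr [-5.2  1.1] 168.5
```

The barcode faces azimuth 168.5° and the bottle axis is at (459.5, 81). Moving over it and down.

>>> {"op": "send_rows", "data": {"targets": [{"gripper": -1, "x": -3.1, "y": -0.3, "z": 1.5, "ax": 0, "ay": 0, "az": 0}, {"gripper": -1, "x": -3.1, "y": -0.3, "z": 1.5, "ax": 0, "ay": 0, "az": 0}, {"gripper": -1, "x": 0, "y": 0, "z": 3.5, "ax": 0, "ay": 0, "az": 0}, {"gripper": -1, "x": 0, "y": 0, "z": 3, "ax": 0, "ay": 0, "az": 0}, {"gripper": -1, "x": 0, "y": 0, "z": 0, "ax": 0, "ay": 0, "az": 0}]}}

```text
clock: 1.48
position: [463.9, 81.2, 131.2]
ee_rot: [-0.707, 0.707, 0.002, -0.005]
contact_force: [-0.9, -0.4, -0.3]
gripper_width: 85.7
grasp_force: 0.0
```

>>> {"op": "send_rows", "data": {"targets": [{"gripper": -1, "x": 0, "y": 0.4, "z": 2.5, "ax": 0, "ay": 0, "az": 0}, {"gripper": -1, "x": 0, "y": 0, "z": 3, "ax": 0, "ay": 0, "az": 0}, {"gripper": -1, "x": 0, "y": 0, "z": 2.5, "ax": 0, "ay": 0, "az": 0}, {"gripper": -1, "x": 0, "y": 0, "z": 1.2, "ax": 0, "ay": 0, "az": 0}, {"gripper": -1, "x": 0, "y": 0, "z": 0, "ax": 0, "ay": 0, "az": 0}]}}

```text
clock: 1.9
position: [462.9, 81.5, 43.0]
ee_rot: [-0.707, 0.707, 0.0, -0.002]
contact_force: [0.2, -1.0, -0.2]
gripper_width: 85.4
grasp_force: 0.0
```

Now centre, go down the last few millimetres and close.

>>> {"op": "send_rows", "data": {"targets": [{"gripper": -1, "x": 0, "y": 0.3, "z": 0.4, "ax": 0, "ay": 0, "az": 0}, {"gripper": -1, "x": 0, "y": 0, "z": 0, "ax": 0, "ay": 0, "az": 0}, {"gripper": 1, "x": 0, "y": 0, "z": 0, "ax": 0, "ay": 0, "az": 0}, {"gripper": 1, "x": 0, "y": 0, "z": 0, "ax": 0, "ay": 0, "az": 0}, {"gripper": 1, "x": 0, "y": 0, "z": 0, "ax": 0, "ay": 0, "az": 0}]}}

```text
clock: 2.32
position: [460.6, 82.3, 41.3]
ee_rot: [0.707, -0.707, 0.0, -0.001]
contact_force: [0.6, -0.3, 0.3]
gripper_width: 52.0
grasp_force: 0.0
```

>>> {"op": "send_rows", "data": {"targets": [{"gripper": 1, "x": 0, "y": 0, "z": 0, "ax": 0, "ay": 0, "az": 0}, {"gripper": 1, "x": 0, "y": 0, "z": 0, "ax": 0, "ay": 0, "az": 0}, {"gripper": 1, "x": 0, "y": 0, "z": 0, "ax": 0, "ay": 0, "az": 0}]}}

```text
clock: 2.57
position: [460.8, 82.4, 41.4]
ee_rot: [0.707, -0.707, 0.0, -0.001]
contact_force: [-0.7, -0.0, 6.7]
gripper_width: 46.7
grasp_force: 60.9
```

Gripped at 46.7 mm and 61 N. Lifting clear of the yellow bottle in the path.

>>> {"op": "send_rows", "data": {"targets": [{"gripper": 1, "x": 0, "y": 0, "z": -1.5, "ax": 0, "ay": 0, "az": 0}, {"gripper": 1, "x": 0, "y": 0, "z": -3, "ax": 0, "ay": 0, "az": 0}, {"gripper": 1, "x": 0, "y": 0, "z": -3.5, "ax": 0, "ay": 0, "az": 0}, {"gripper": 1, "x": 0, "y": 0, "z": -3.5, "ax": 0, "ay": 0, "az": 0}, {"gripper": 1, "x": 0, "y": 0, "z": -2.5, "ax": 0, "ay": 0, "az": 0}]}}

```text
clock: 2.98
position: [460.5, 82.2, 183.3]
ee_rot: [0.707, -0.707, 0.001, -0.002]
contact_force: [0.9, 1.4, -1.5]
gripper_width: 46.7
grasp_force: 62.0
```

>>> {"op": "send_rows", "data": {"targets": [{"gripper": 1, "x": 2, "y": 0, "z": -0.5, "ax": 0, "ay": 0, "az": 0}, {"gripper": 1, "x": 3, "y": 0, "z": 0, "ax": 0, "ay": 0, "az": 0}, {"gripper": 1, "x": 3.5, "y": -0.4, "z": 0, "ax": 0, "ay": 0, "az": 0}, {"gripper": 1, "x": 3.5, "y": -0.4, "z": 0, "ax": 0, "ay": 0, "az": 0}, {"gripper": 1, "x": 3.5, "y": -0.4, "z": 0, "ax": 0, "ay": 0, "az": 0}]}}

```text
clock: 3.4
position: [471.4, -74.2, 185.4]
ee_rot: [0.707, -0.707, -0.0, -0.0]
contact_force: [0.7, 1.7, -0.9]
gripper_width: 47.0
grasp_force: 62.1
```

>>> {"op": "send_rows", "data": {"targets": [{"gripper": 1, "x": 3, "y": -0.4, "z": 0, "ax": 0, "ay": 0, "az": 0}, {"gripper": 1, "x": 2, "y": -0.4, "z": 0, "ax": 0, "ay": 0, "az": 0}, {"gripper": 1, "x": 0, "y": 0, "z": 0, "ax": 0, "ay": 0, "az": 0}, {"gripper": 1, "x": 0, "y": 0, "z": 0, "ax": 0, "ay": 0, "az": 0}]}}

```text
clock: 3.73
position: [479.4, -123.9, 184.8]
ee_rot: [-0.706, 0.708, 0.001, -0.0]
contact_force: [-0.8, 0.1, -2.1]
gripper_width: 46.8
grasp_force: 62.1
```

Run:
```python
from h import *
from scipy.optimize import least_squares
st=arm.read_state();print(st['clock'],np.round(st['position'],1),np.round(st['ee_rot'],3),np.round(st['joints'],2))
im,d,m=grab('wrist'); c=cloud(m,d); save('w4.png',im); np.save('w4.npy',c)
h=cv2.cvtColor(im,cv2.COLOR_RGB2HSV)
D=(h[...,2]<70)&(abs(c[...,2]-4)<6)&(np.hypot(c[...,0]-490,c[...,1]+198)<60)
p=c[D]; print('pad',len(p),cv2.minEnclosingCircle(p[:,:2].astype(np.float32)) if len(p) else '')
T=(abs(c[...,2]-82)<4)&(np.hypot(c[...,0]-492,c[...,1]+325)<75); p=c[T]
if len(p): r=cv2.minAreaRect(p[:,:2].astype(np.float32)); print('top',len(p),p[:,2].mean(),r,cv2.boxPoints(r).round().tolist())
```

```text
3.7333 [ 479.4 -123.9  184.8] [-0.706  0.708  0.001 -0.   ] [ 0.08  0.21 -0.37 -0.   -0.99 -0.08]
pad 6817 ((489.4824523925781, -198.39300537109375), 37.21418380737305)
```

View pics/w4.png

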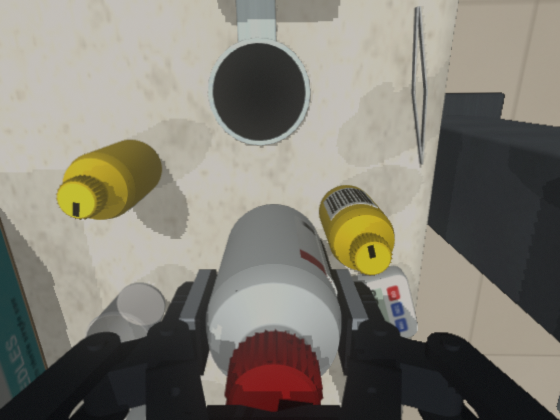

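The wrist picture shows the pad centre at (259,92), which is world (489.5,-198.4), and the bottle held upright. I'll move a little farther to see the block for its yaw.

>>> {"op": "send_rows", "data": {"targets": [{"gripper": 1, "x": 2.5, "y": -0.3, "z": 0, "ax": 0, "ay": 0, "az": 0}, {"gripper": 1, "x": 3, "y": -0.4, "z": 0, "ax": 0, "ay": 0, "az": 0}, {"gripper": 1, "x": 1.7, "y": -0.2, "z": 0, "ax": 0, "ay": 0, "az": 0}, {"gripper": 1, "x": 0, "y": 0, "z": 0, "ax": 0, "ay": 0, "az": 0}, {"gripper": 1, "x": 0, "y": 0, "z": 0, "ax": 0, "ay": 0, "az": 0}]}}

```text
clock: 4.2
position: [488.7, -194.5, 185.0]
ee_rot: [-0.707, 0.707, 0.0, -0.0]
contact_force: [-0.4, 0.5, -1.9]
gripper_width: 47.1
grasp_force: 62.1
```

Run:
```python
from h import *
st=arm.read_state();print(st['clock'],np.round(st['position'],1),np.round(st['ee_rot'],3))
im,d,m=grab('wrist'); c=cloud(m,d); save('w5.png',im)
h=cv2.cvtColor(im,cv2.COLOR_RGB2HSV)
T=(abs(c[...,2]-82)<4)&(np.hypot(c[...,0]-492,c[...,1]+325)<75); p=c[T]
if len(p):
    r=cv2.minAreaRect(p[:,:2].astype(np.float32)); print('top',len(p),r,cv2.boxPoints(r).round().tolist())
    # front edge: max y per x-bin
    xs=np.arange(452,532,4); ys=[np.percentile(p[abs(p[:,0]-x)<2.5][:,1],98) for x in xs if (abs(p[:,0]-x)<2.5).sum()>3]
    xs=xs[:len(ys)]; k=np.polyfit(xs,ys,1); print('front slope deg',np.degrees(np.arctan(k[0])),'y at 490',np.polyval(k,490),'resid',np.std(np.polyval(k,xs)-ys))
D=(h[...,2]<70)&(abs(c[...,2]-4)<6)&(np.hypot(c[...,0]-490,c[...,1]+198)<60); p=c[D]
print('pad',len(p),cv2.minEnclosingCircle(p[:,:2].astype(np.float32)) if len(p) else '')
S=(c[...,2]>1.5)&(c[...,2]<6)&(c[...,1]<-245)&(c[...,1]>-290)&(abs(c[...,0]-490)<45); p=c[S]
if len(p):
    k=[(y,np.median(p[abs(p[:,1]-y)<2][:,0])) for y in range(-286,-246,4) if (abs(p[:,1]-y)<2).sum()>5]; print('strip mid',np.round(k,1).tolist())
```

```text
4.2 [ 488.7 -194.5  185. ] [-0.707  0.707  0.    -0.   ]
top 7692 ((492.3765869140625, -307.2929382324219), (28.710100173950195, 88.2816162109375), 89.81089782714844) [[448.0, -322.0], [536.0, -322.0], [537.0, -293.0], [448.0, -293.0]]
front slope deg 1.597563303029663 y at 490 -294.82857326605506 resid 0.13237092899986563
pad 4996 ((489.73858642578125, -198.40097045898438), 37.262290954589844)
strip mid [[-286.0, 491.4], [-282.0, 490.6], [-278.0, 491.4], [-274.0, 491.4], [-270.0, 490.7], [-266.0, 490.7], [-262.0, 491.1], [-258.0, 490.7], [-254.0, 490.7], [-250.0, 490.7]]
```

View pics/w5.png

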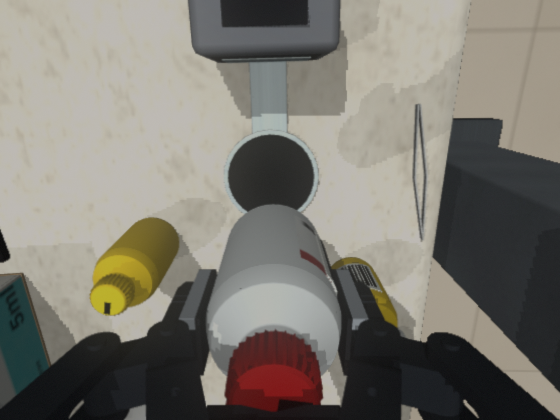

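The scanner block is at the top of the picture with its front edge at row 58, giving a scanner yaw of about 91.6°. The bottle must turn +103° in the world, which is -103° about the tool's z.

>>> {"op": "send_rows", "data": {"targets": [{"gripper": 1, "x": 0, "y": 0, "z": 0, "ax": 0, "ay": 0, "az": -6.5}, {"gripper": 1, "x": 0, "y": 0, "z": 0, "ax": 0, "ay": 0, "az": -7}, {"gripper": 1, "x": 0, "y": 0, "z": 0, "ax": 0, "ay": 0, "az": -7}, {"gripper": 1, "x": 0, "y": 0, "z": 0, "ax": 0, "ay": 0, "az": -7}, {"gripper": 1, "x": 0, "y": 0, "z": 0, "ax": 0, "ay": 0, "az": -7}]}}

```text
clock: 4.67
position: [488.8, -193.3, 185.4]
ee_rot: [0.887, -0.462, -0.0, -0.0]
contact_force: [0.1, 0.1, -1.5]
gripper_width: 46.3
grasp_force: 62.0
```

>>> {"op": "send_rows", "data": {"targets": [{"gripper": 1, "x": 0, "y": 0, "z": 0, "ax": 0, "ay": 0, "az": -7}, {"gripper": 1, "x": 0, "y": 0, "z": 0, "ax": 0, "ay": 0, "az": -7}, {"gripper": 1, "x": 0, "y": 0, "z": 0, "ax": 0, "ay": 0, "az": -7}, {"gripper": 1, "x": 0, "y": 0, "z": 0, "ax": 0, "ay": 0, "az": -7}, {"gripper": 1, "x": 0, "y": 0, "z": 0, "ax": 0, "ay": 0, "az": -7}]}}

```text
clock: 5.08
position: [488.8, -193.3, 185.4]
ee_rot: [0.985, -0.174, -0.0, -0.0]
contact_force: [0.3, -0.3, -1.8]
gripper_width: 46.8
grasp_force: 61.9
```

>>> {"op": "send_rows", "data": {"targets": [{"gripper": 1, "x": 0, "y": 0, "z": 0, "ax": 0, "ay": 0, "az": -7}, {"gripper": 1, "x": 0, "y": 0, "z": 0, "ax": 0, "ay": 0, "az": -7}, {"gripper": 1, "x": 0, "y": 0, "z": 0, "ax": 0, "ay": 0, "az": -7}, {"gripper": 1, "x": 0, "y": 0, "z": 0, "ax": 0, "ay": 0, "az": -7}, {"gripper": 1, "x": 0, "y": 0, "z": 0, "ax": 0, "ay": 0, "az": -5.5}]}}

```text
clock: 5.5
position: [488.8, -193.3, 185.4]
ee_rot: [0.993, 0.117, 0.0, -0.0]
contact_force: [-0.5, -0.1, -1.0]
gripper_width: 47.0
grasp_force: 61.9
```

>>> {"op": "send_rows", "data": {"targets": [{"gripper": 1, "x": 0, "y": 0, "z": 0, "ax": 0, "ay": 0, "az": 0}, {"gripper": 1, "x": 0, "y": 0, "z": 0, "ax": 0, "ay": 0, "az": 0}]}}

```text
clock: 5.67
position: [488.9, -193.8, 185.4]
ee_rot: [0.994, 0.113, 0.0, -0.0]
contact_force: [-0.8, -0.2, -1.3]
gripper_width: 46.8
grasp_force: 61.9
```

```bash
cat > mv.py <<'E'
import sys
from h import *
from scipy.spatial.transform import Rotation as R
st=arm.read_state(); r=R.from_quat(st['ee_rot']); M=r.as_matrix()
print(st['clock'],np.round(st['position'],1),'tool x az',np.degrees(np.arctan2(M[1,0],M[0,0])).round(2),'z',M[:,2].round(4))
t=np.array([float(a) for a in sys.argv[1:4]]); print('shift cm',(M.T@(t-np.array(st['position']))/10).round(2))
E
python3 mv.py 488.6 -199 185
```

```text
5.6667 [ 488.9 -193.8  185.4] tool x az 12.96 z [ 0.e+00  2.e-04 -1.e+00]
shift cm [-0.15  0.5   0.04]
```

>>> {"op": "send_rows", "data": {"targets": [{"gripper": 1, "x": -0.1, "y": 0.3, "z": 2, "ax": 0, "ay": 0, "az": 0}, {"gripper": 1, "x": -0.05, "y": 0.2, "z": 3.5, "ax": 0, "ay": 0, "az": 0}, {"gripper": 1, "x": 0, "y": 0, "z": 3.5, "ax": 0, "ay": 0, "az": 0}, {"gripper": 1, "x": 0, "y": 0, "z": 2.5, "ax": 0, "ay": 0, "az": 0}, {"gripper": 1, "x": 0, "y": 0, "z": 1, "ax": 0, "ay": 0, "az": 0}]}}

```text
clock: 6.08
position: [486.0, -199.2, 56.8]
ee_rot: [0.994, 0.112, -0.003, -0.001]
contact_force: [-0.7, -0.3, -1.5]
gripper_width: 47.1
grasp_force: 62.0
```

>>> {"op": "send_rows", "data": {"targets": [{"gripper": 1, "x": 0, "y": 0, "z": 0.5, "ax": 0, "ay": 0, "az": 0}, {"gripper": 1, "x": 0, "y": 0, "z": 0, "ax": 0, "ay": 0, "az": 0}, {"gripper": 1, "x": 0, "y": 0, "z": 0, "ax": 0, "ay": 0, "az": 0}]}}

```text
clock: 6.33
position: [490.0, -200.2, 56.7]
ee_rot: [0.994, 0.113, 0.001, 0.0]
contact_force: [0.5, -0.5, -1.0]
gripper_width: 46.6
grasp_force: 62.0
```

```bash
python3 mv.py 488.6 -199 45.4
python3 - <<'E'
from h import *
im,d,m=grab('side'); c=cloud(m,d); save('side2.png',im)
h=cv2.cvtColor(im,cv2.COLOR_RGB2HSV)
R=(abs(c[...,0]-490)<60)&(abs(c[...,1]+190)<50)&(c[...,2]<35)&(c[...,2]>8); p=c[R];print(len(p),p[:,2].min(), np.median(p,0))
cv2.imwrite('pics/side2L.png',cv2.resize(cv2.cvtColor(im,4)[90:210,220:360],None,fx=5,fy=5,interpolation=2))
E
```

```text
6.3333 [ 490.  -200.2   56.7] tool x az 13.01 z [ 2.6e-03 -6.0e-04 -1.0e+00]
shift cm [-0.11 -0.15  1.12]
78 16.612769745152548 [ 499.41012894 -179.70269127   28.53077632]
```

View pics/side2L.png

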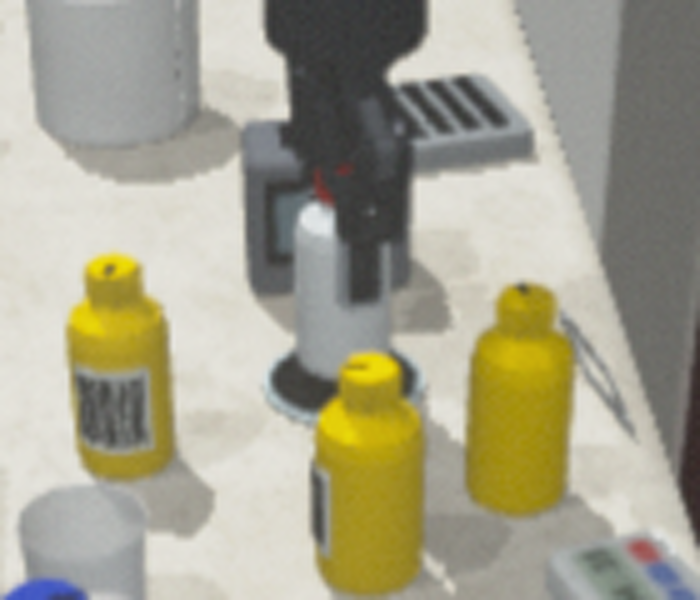

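The side picture shows the bottle hanging upright over the pad, at crop position (345,370). Lowering the last centimetre.

>>> {"op": "send_rows", "data": {"targets": [{"gripper": 1, "x": -0.1, "y": -0.15, "z": 0.5, "ax": 0, "ay": 0, "az": 0}, {"gripper": 1, "x": 0, "y": 0, "z": 0.3, "ax": 0, "ay": 0, "az": 0}, {"gripper": 1, "x": 0, "y": 0, "z": 0.1, "ax": 0, "ay": 0, "az": 0}, {"gripper": 1, "x": 0, "y": 0, "z": 0, "ax": 0, "ay": 0, "az": 0}, {"gripper": 1, "x": 0, "y": 0, "z": 0, "ax": 0, "ay": 0, "az": 0}]}}

```text
clock: 6.8
position: [487.4, -199.0, 46.5]
ee_rot: [0.994, 0.113, 0.0, 0.0]
contact_force: [0.6, -0.4, -2.4]
gripper_width: 46.9
grasp_force: 62.0
```

>>> {"op": "send_rows", "data": {"targets": [{"gripper": 1, "x": 0, "y": 0, "z": 0.1, "ax": 0, "ay": 0, "az": 0}, {"gripper": 1, "x": 0, "y": 0, "z": 0, "ax": 0, "ay": 0, "az": 0}, {"gripper": 1, "x": 0, "y": 0, "z": 0, "ax": 0, "ay": 0, "az": 0}]}}

```text
clock: 7.05
position: [487.7, -199.0, 45.5]
ee_rot: [0.994, 0.113, 0.0, 0.0]
contact_force: [0.6, 0.7, -0.7]
gripper_width: 46.9
grasp_force: 62.6
```

>>> {"op": "send_rows", "data": {"targets": [{"gripper": 1, "x": 0.1, "y": 0, "z": 0.05, "ax": 0, "ay": 0, "az": 0}, {"gripper": 1, "x": 0, "y": 0, "z": 0.05, "ax": 0, "ay": 0, "az": 0}, {"gripper": 1, "x": 0, "y": 0, "z": 0, "ax": 0, "ay": 0, "az": 0}]}}

```text
clock: 7.3
position: [487.9, -199.0, 45.5]
ee_rot: [0.994, 0.113, -0.001, 0.0]
contact_force: [-3.2, -0.0, 8.9]
gripper_width: 46.7
grasp_force: 62.9
```

It's in contact with the pad at 9 N. Releasing gently.

>>> {"op": "send_rows", "data": {"targets": [{"gripper": -0.25, "x": 0, "y": 0, "z": 0, "ax": 0, "ay": 0, "az": 0}, {"gripper": -0.25, "x": 0, "y": 0, "z": 0, "ax": 0, "ay": 0, "az": 0}, {"gripper": -1, "x": 0, "y": 0, "z": 0, "ax": 0, "ay": 0, "az": 0}, {"gripper": -1, "x": 0, "y": 0, "z": 0, "ax": 0, "ay": 0, "az": 0}, {"gripper": -1, "x": 0, "y": 0, "z": 0, "ax": 0, "ay": 0, "az": 0}]}}

```text
clock: 7.72
position: [488.3, -198.7, 44.1]
ee_rot: [0.994, 0.113, -0.0, -0.0]
contact_force: [0.7, -0.5, -0.1]
gripper_width: 84.7
grasp_force: 0.0
```

>>> {"op": "send_rows", "data": {"targets": [{"gripper": -1, "x": 0, "y": 0, "z": 0, "ax": 0, "ay": 0, "az": 0}, {"gripper": -1, "x": 0, "y": 0, "z": 0, "ax": 0, "ay": 0, "az": 0}]}}

```text
clock: 7.88
position: [488.3, -198.7, 44.2]
ee_rot: [0.994, 0.113, -0.0, -0.0]
contact_force: [1.0, 0.7, 0.3]
gripper_width: 85.8
grasp_force: 0.0
```

Retract straight up, then shift back so the wrist camera can see the cap (tool +x is now about world +x).

>>> {"op": "send_rows", "data": {"targets": [{"gripper": -1, "x": 0, "y": 0, "z": -2, "ax": 0, "ay": 0, "az": 0}, {"gripper": -1, "x": 0, "y": 0, "z": -4, "ax": 0, "ay": 0, "az": 0}, {"gripper": -1, "x": 0, "y": 0, "z": -4, "ax": 0, "ay": 0, "az": 0}, {"gripper": -1, "x": 0, "y": 0, "z": -4, "ax": 0, "ay": 0, "az": 0}, {"gripper": -1, "x": 0, "y": 0, "z": -4, "ax": 0, "ay": 0, "az": 0}]}}

```text
clock: 8.3
position: [487.8, -198.6, 226.3]
ee_rot: [0.994, 0.113, -0.0, -0.0]
contact_force: [1.0, 0.2, -0.5]
gripper_width: 85.4
grasp_force: 0.0
```

>>> {"op": "send_rows", "data": {"targets": [{"gripper": -1, "x": -4, "y": 0, "z": 0, "ax": 0, "ay": 0, "az": 0}, {"gripper": -1, "x": -2, "y": 0, "z": 0, "ax": 0, "ay": 0, "az": 0}, {"gripper": -1, "x": 0, "y": 0, "z": 0, "ax": 0, "ay": 0, "az": 0}, {"gripper": -1, "x": 0, "y": 0, "z": 0, "ax": 0, "ay": 0, "az": 0}]}}

```text
clock: 8.63
position: [429.1, -212.4, 224.8]
ee_rot: [0.994, 0.113, 0.001, 0.0]
contact_force: [0.6, -0.4, 0.5]
gripper_width: 85.2
grasp_force: 0.0
```

Run:
```python
from st import *
im,c,h=stroke(489.7,-198.6,'w6.png',109)
# lit rim of pad + window edge
T=(abs(c[...,2]-82)<4)&(np.hypot(c[...,0]-492,c[...,1]+325)<75); p=c[T]
xs=np.arange(452,532,4); v=[(x,np.percentile(p[abs(p[:,0]-x)<2.5][:,1],98)) for x in xs if (abs(p[:,0]-x)<2.5).sum()>8]
if len(v)>3:
    v=np.array(v);k=np.polyfit(v[:,0],v[:,1],1); print(len(v),'front slope',np.degrees(np.arctan(k[0])),np.polyval(k,490))
```

```text
8.6333 [ 429.1 -212.4  224.8] [0.994 0.113 0.001 0.   ] [-0.12  0.14 -0.35 -0.   -1.08  1.92]
top 1087 [ 487.9 -198.6  108.7] [ 487.4 -198.8]
stroke 58 dir -86.3 from ctr [ 0.9 -5.3] -80.7
20 front slope 1.3495458164843703 -294.93898417111944
```

View pics/w6.png

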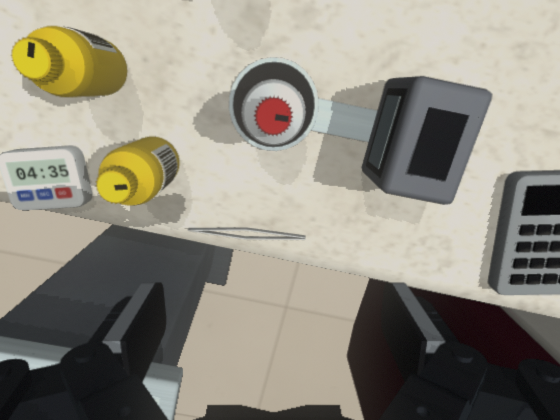

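The picture shows the bottle upright on the pad, with the cap at (273,116) within about 2 mm of centre. Its stroke points at the window to within about 2° by its direction, and the robot is clear. Handing in.

```bash
python3 -c "
from bench import arm
print(arm.job_done())"
```

```text
the job is handed in; nothing more can be done
None
```

The small red-capped bottle stands upright on the scanner pad, about 2 mm from centre, with its barcode facing the window to within a few degrees; the other two bottles were not touched, and the job was handed in at about 9 s.

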